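# Cover the dates, then hold the nut bin open

## Task

The nut bin is about to be topped up. First slide the wooden cover fully shut over the dates in the wooden box beside it so that no nuts spill in, and only then lift the bin's hinged metal lid by its bar handle and hold it open at about 50 degrees from shut. The lid falls shut if let go, so finish while still holding it there, keeping still; leave the jar, the bowl and the spoon alone.

Things in the scene. Friction and masses are not known exactly. Their poses are not given: they have to be found in the camera images.
- lid (a joint): Hinge of the nut bin's aluminium lid (204 x 184 x 6 mm), rad: 0 shut (its start), growing as it opens, stop at 1.4; 50 degrees is 0.873. It falls shut from any angle when let go (lid 0.3 to 0.65 kg: 1.5 to 4 N at the handle). The bin is a fixed red plastic box, 200 mm deep, 180 wide, 100 high; the hinge is on its far rim, the handle on the near side.
- lid_bar (a point): Middle of the lid's handle: round dark steel bar, 12 mm thick, 100 long, parallel to the hinge, on two legs at its ends slanting up and out from the lid's free edge. Lid shut: 138 mm above the table, 31 above the lid's top, 29 beyond its edge, free all round. Axes turn with the lid: y along the bar, x towards the hinge (level when shut), z out of the lid's top face.
- lid_hinge (a point): Point on the lid's hinge line, mid-width, on the bin's far rim, 100 mm above the table. Turns with the lid, axes as lid_bar. lid_bar lies at (-235, 0, 38) mm in these axes; it swings up and over towards the hinge as the lid opens.
- cover (a joint): Slide of the date box's plywood cover (134 x 126 x 7 mm), m: 0 slid fully off the dates, 0.134 fully shut over them, at its stop. Starts in 0 to 0.03, drags with about 1.5 N, stays where left. The box is wooden, fixed, 280 mm long, 140 wide, 78 high; the open date compartment is its half nearer the robot; the cover runs in grooves along its length.
- cover_grip (a point): Middle of the cover's handle: an upright dark wooden cleat, 16 mm thick along the slide, 70 wide across it, 34 high, mid-cover. This point is 86 mm above the table, 17 above the cover's top face (which lies 9 below the box's rim), 17 below the cleat's top. Axes: the cover shuts along -x (roughly towards the robot), y across, z up.
- jar: Bystander: amber glass jar with a metal cap, 68 mm across, 110 high, loose on the table. Origin at the centre of its underside.
- bowl: Bystander: white ceramic bowl, 100 mm across, 45 high, loose on the table. Origin at the centre of its underside.
- spoon: Bystander: steel spoon with a wooden handle, lying loose on the table between the bin and the box. Origin near its middle, on the table; x along it.

How it is judged:
On the way, in this order (a step that is already met when the one before it is completed fails the run):
1. the cover is slid shut over the dates (value of joint cover above 0.126 m), for 0.2 s.
2. the robot's fingers have raised the lid (value of joint lid above 0.5 rad and contact force between lid and the fingers above 0.5 N), for 0.2 s.
At the end, for the whole second after the job is handed in: The lid is held still (under 0.1 rad/s) at 50 degrees within 7 degrees (0.753 to 0.993 rad) by the gripper's fingers, which bear on it with more than 0.5 N; the cover is within 8 mm of fully shut; jar, bowl and spoon are within 30 mm of where they began (value of joint lid between 0.753 and 0.993 rad and velocity of joint lid between -0.1 and 0.1 rad/s and contact force between lid and the fingers above 0.5 N and value of joint cover above 0.126 m and distance of each of jar, bowl, spoon from where it was at the start of the episode below 0.03 m); the arm keeps its last pose, push and grip.
It fails at once if the lid is lifted before the cover is shut (value of joint lid above 0.12 rad and value of joint cover below 0.126 m).
It fails at once if the jar, the bowl or the spoon is disturbed (not (distance of each of jar, bowl, spoon from where it was at the start of the episode below 0.03 m)).
It also fails if it takes over 54 s, if anything falls off the work surface, if the arm or the gripper's body presses on something with over 40 N, if the wrist force passes 120 N, or if a joint passes its speed limit or range.

## Robot

A 6-joint arm with a two-finger parallel gripper is mounted at the origin on the work surface. World frame = base frame: x ahead of the robot, y to its left, z up, the work surface at z = 0. Lengths are in m, angles in rad, forces in N, time in s.
With the tool pointing down it reaches from about 0.425 to 0.95 m from the base axis. Payload 3.5 kg.
Tool frame: the origin (TCP) lies at the very end of the fingers, on their centre line; the grasp point (between the pads) lies 19 mm behind it (ctrl.grip_point_offset is the distance from the TCP to the grasp point, in m); z points along the fingers, y is the line along which they close (so a half turn about z gives the same grasp; the last joint's range is limited). The gripper opens to 85 mm and grips with 20 to 120 N. Pads are 22 mm wide; open, the fingers measure 114 mm over their backs; the gripper's body (76 mm by 85 mm) begins 54 mm behind the grasp point. The pads swing forward as they close: fully open they stand 13 mm farther back than shut.
Start: joints at [0.99, 0.286, 1.577, -0, 1.279, -0.15], TCP at [0.282, 0.613, 0.231] pointing down, gripper open.
Joint ranges: [-2.77, 2.77], [-0.9, 2.22], [0.21, 2.48], [-1.53, 4.67], [0.24, 2.81], [-2.84, 2.84]. Speed limits (rad/s): [2.79, 2.79, 3.14, 3.14, 3.14, 3.14].

## Interface

Orientations are given as a unit quaternion [x, y, z, w].
In Python, from plant import ctrl gives the robot as it stands. The module is installed in compiled form; this text tells all that it offers.
- The arm moves only by the shell command python3 -m pendant 'ROWS' [OPENING] [FORCE]. ROWS is JSON, a list of rows, each an object of numbers: "dx", "dy", "dz": the shift along the tool's x, y, z in cm; "twist": the turn about the tool's z in degrees. A call has 1 to 10 rows; each row is the pose to reach, as a shift and turn from the pose commanded when the call began, along the tool's axes at that moment; what a row does not reach only later rows make up. A row lasts 1/8 s, in which the tool goes at most 62.5 mm and 10.7 degrees, less where a joint would pass 70% of its speed; a pose out of reach is approached as far as the arm can. A call with a gripper value outside its range is refused whole. OPENING is the opening in per cent of the stroke, from 0 (shut) to 100 (fully open), set as the call begins (- or left out, the last holds). The fingers move at their own pace and stop on an object; FORCE is the grip in N (left out, the last holds). Time passes only in rows, so rows that repeat a pose let the fingers close. It gives the time, the measured TCP pose, the force, the opening and the grip force at its end, in the units of the state.
- ctrl.get_state(): the state, without advancing time (a new reading comes with each control period).
- ctrl.read_camera(name): name is "scene" or "top"; returns a dict with "img" (420x560x3 uint8, red, green, blue), "depth" (420x560 float32, m along the optical axis (not along the pixel's ray), 0 where there is no reading), "camera_matrix" (3x3 intrinsics, pixels), "xyz" and "rotation" of the camera in the world. Camera axes: x right, y up, looking along -z (the intrinsics and any distortion apply to the point x, -y, -z); pixel columns grow to the right and rows downward; lengths in m; the calibration is good to about 2 mm. A picture is of the moment at which its call begins.
- ctrl.sign_off(): hands the job in; it is judged then, once.
The state is a dict: "time": time; "qpos": joint angles; "dq": joint speeds; "joint_efforts": joint torques, N m; "eef_pos": TCP position; "tcp_rot": TCP orientation; "contact_force": force on the tool from outside, world axes, zero at the start; "wrist_torque": the same for the moment, N m; "opening": opening from 0.0 (shut) to 1.0 (fully open); "finger_force": force on a finger pad.
Only numpy, scipy, OpenCV 4.12 (cv2) and the standard library are available. Lean on these libraries where they do the work, as an engineer would, in place of code of your own. Each camera call takes 0.05 s, during which the arm holds its last target. There are 200 camera calls.

## Working session

There is one attempt and no reset: what is moved stays moved. The work goes in short steps, Python scripts to look and compute and a shell command to move; the robot and the scene stay as the last step left them, time stands still between calls to the robot, and variables do not carry over. Pictures are saved under pics/ and viewed, at most 10 in all, crops included, and the job is handed in when it is done.

```bash
mkdir -p pics; cat > h.py <<'E'
import numpy as np, cv2
from plant import ctrl
from scipy.spatial.transform import Rotation as R
def cam(n):
    c=ctrl.read_camera(n)
    Rm=np.array(c["rotation"],float)
    c["R"]=Rm if Rm.shape==(3,3) else R.from_quat(Rm).as_matrix()
    return c
def cloud(c):
    K=np.array(c["camera_matrix"]);d=c["depth"];v,u=np.mgrid[:d.shape[0],:d.shape[1]]
    p=np.stack([(u-K[0,2])/K[0,0]*d,-(v-K[1,2])/K[1,1]*d,-d],-1)
    P=p@c["R"].T+np.array(c["xyz"]);P[d<=0]=np.nan
    return P
def save(c,n): cv2.imwrite("pics/"+n,c["img"][:,:,::-1])
E
python3 - <<'E'
from h import *
for n in("scene","top"):
    c=cam(n);save(c,n+"0.png");P=cloud(c);np.savez(n+"0.npz",P=P,img=c["img"])
    print(n,c["xyz"],c["R"].round(3).tolist(),np.array(c["camera_matrix"]).tolist(),[k for k in c], (c["depth"]>0).mean())
print(ctrl.get_state())
E
```

```text
scene [ 1.05750745 -0.4160003   0.83487952] [[0.639, -0.571, 0.515], [0.769, 0.485, -0.416], [-0.012, 0.662, 0.75]] [[387.366698012518, 0.0, 276.81641197252384], [0.0, 387.366698012518, 208.58548752242461], [0.0, 0.0, 1.0]] ['img', 'depth', 'camera_matrix', 'xyz', 'rotation', 'R'] 0.9961734693877551
top [0.3422696  0.00314462 1.09225489] [[0.038, 0.971, -0.236], [-0.999, 0.039, -0.002], [0.007, 0.236, 0.972]] [[380.5201745710144, 0.0, 279.14792466782154], [0.0, 380.5201745710144, 205.1431776484719], [0.0, 0.0, 1.0]] ['img', 'depth', 'camera_matrix', 'xyz', 'rotation', 'R'] 0.9958801020408163
{'time': 0.1, 'qpos': array([ 9.89968037e-01,  2.87130442e-01,  1.57805694e+00,  4.53831076e-05,
        1.27859885e+00, -1.50003928e-01]), 'dq': array([-0.00111903, -0.00254139, -0.00448555, -0.00141206,  0.00023627,
        0.00045018]), 'joint_efforts': array([ 2.95464106e-04, -4.07292652e+01, -2.93699956e+01, -1.75851442e-04,
        3.47962246e-03, -4.20005961e-06]), 'eef_pos': array([0.28152442, 0.6128257 , 0.23003566]), 'tcp_rot': array([ 2.13756381e-01,  9.76886383e-01, -1.01661033e-03, -4.12212264e-04]), 'contact_force': array([-0.28681802, -0.38459293, -0.83235411]), 'wrist_torque': array([-0.0413491 , -0.00053344, -0.01420292]), 'finger_force': 0.0, 'opening': 1.0024751908918237}
```

View pics/scene0.png

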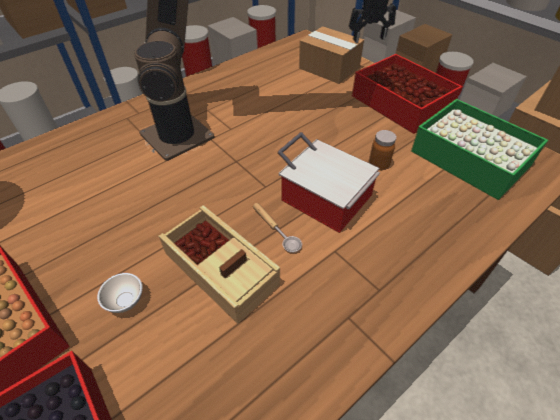

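View pics/top0.png

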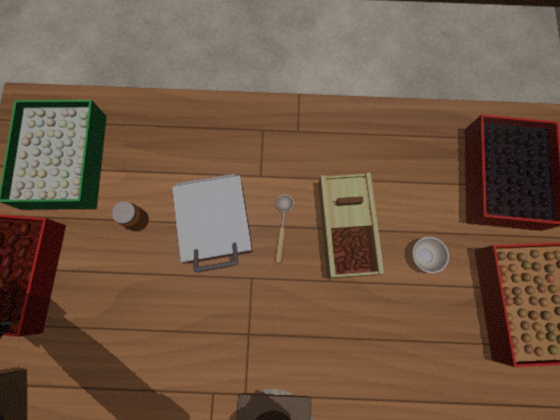

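The top view shows the bin lid at about (212,218) with its bar at (217,266). The box spans (322,177) to (380,275), with the cleat at (350,201) and the dates nearer the robot. The spoon lies at (282,228), the jar at (126,214) and the bowl at (430,255). Next I'll measure them.

```bash
cat > m.py <<'E'
from h import *
def rect(Q): 
    (c,s,a)=cv2.minAreaRect((Q[:,:2]*1000).astype(np.float32)); b=cv2.boxPoints((c,s,a))
    e=max((b[1]-b[0],b[2]-b[1]),key=np.linalg.norm)
    return np.round(c,1),np.round(s,1),"long axis deg",np.round(np.degrees(np.arctan2(e[1],e[0])),1),"zmed",np.median(Q[:,2]).round(4),len(Q)
z=np.load("top0.npz");P=z["P"];I=z["img"].astype(int)
v,u=np.mgrid[:420,:560]; Z=P[:,:,2]; lum=I.sum(2)
def win(a,b,c,d): return (u>=a)&(u<=b)&(v>=c)&(v<=d)
print("cleat top",rect(P[win(330,370,190,212)&(Z>.095)]))
print("bar",rect(P[win(185,245,255,280)&(Z>.128)&(Z<.16)]))
m=win(165,255,170,262)&(Z>.095)&(Z<.116)&(lum>380); print("lid",rect(P[m]))
print("box rim",rect(P[win(310,390,165,285)&(Z>.07)&(Z<.088)]))
print("jar",rect(P[win(105,150,195,235)&(Z>.1)&(Z<.13)]))
print("spoon",rect(P[win(268,300,190,268)&(Z>.004)]))
print("bowl",rect(P[win(405,455,230,280)&(Z>.02)]))
z=np.load("scene0.npz");P=z["P"];Z=P[:,:,2];I=z["img"].astype(int);lum=I.sum(2)
print("S bar",rect(P[win(272,320,130,170)&(Z>.128)&(Z<.16)]))
print("S cleat",rect(P[win(215,250,245,280)&(Z>.092)]))
E
python3 m.py
```

```text
cleat top (array([ 605.6, -185.6]), array([16.5, 69.5]), 'long axis deg', np.float32(-83.4), 'zmed', np.float64(0.1022), 162)
bar (array([423.1, 157.8]), array([ 33.5, 109.8]), 'long axis deg', np.float32(-77.9), 'zmed', np.float64(0.1416), 274)
lid (array([545.8, 186. ]), array([213.2, 184. ]), 'long axis deg', np.float32(12.0), 'zmed', np.float64(0.1066), 5177)
box rim (array([ 547.4, -192. ]), array([280.9, 141. ]), 'long axis deg', np.float32(6.2), 'zmed', np.float64(0.0762), 1524)
jar (array([545.9, 415.8]), array([59.3, 57.6]), 'long axis deg', np.float32(47.5), 'zmed', np.float64(0.1095), 413)
spoon (array([539. , -10.7]), array([230.1,  92.9]), 'long axis deg', np.float32(1.5), 'zmed', np.float64(0.0139), 473)
bowl (array([ 474.4, -416.5]), array([99.1, 97. ]), 'long axis deg', np.float32(88.5), 'zmed', np.float64(0.0356), 540)
S bar (array([425.3, 157.7]), array([ 36.6, 112.1]), 'long axis deg', np.float32(-75.7), 'zmed', np.float64(0.1414), 199)
S cleat (array([ 607.5, -185.3]), array([17.9, 70.5]), 'long axis deg', np.float32(-84.9), 'zmed', np.float64(0.103), 250)
```

```bash
cat > go.py <<'E'
import sys; from h import *
# usage: go.py x y z tool_y_angle_deg  (mm)
x,y,z,a=map(float,sys.argv[1:5]); s=ctrl.get_state(); M=R.from_quat(s["tcp_rot"]).as_matrix()
d=M.T@(np.array([x,y,z])/1000-s["eef_pos"])*100
ya=np.degrees(np.arctan2(M[1,1],M[0,1])); t=(ya-a+90)%180-90
print("dx dy dz cm",d.round(2),"twist",round(t,1),"tool y",ya.round(1),"pos",s["eef_pos"].round(4),"t",s["time"],"F",s["contact_force"].round(1),"q",s["qpos"].round(2))
E
python3 go.py 606 -186 190 6.2
```

```text
dx dy dz cm [-62.85 -59.02   4.11] twist 59.1 tool y 65.3 pos [0.2815 0.6128 0.23  ] t 0.1 F [-0.3 -0.4 -0.8] q [ 0.99  0.29  1.58  0.    1.28 -0.15]
```

```bash
python3 -m pendant '[{"dx":-4,"dy":-4,"twist":4},{"dx":-8,"dy":-7.5,"twist":8},{"dx":-12,"dy":-11.3,"twist":12},{"dx":-16,"dy":-15,"twist":16},{"dx":-20,"dy":-18.8,"twist":20},{"dx":-24,"dy":-22.5,"twist":24},{"dx":-28,"dy":-26.3,"twist":28},{"dx":-32,"dy":-30,"twist":32},{"dx":-36,"dy":-33.8,"twist":36},{"dx":-40,"dy":-37.5,"twist":40}]' 100; python3 go.py 606 -186 190 6.2
```

```text
dx dy dz cm [-62.85 -59.02   4.11] twist 59.1 tool y 65.3 pos [0.2815 0.6128 0.23  ] t 0.1 F [-0.3 -0.4 -0.8] q [ 0.99  0.29  1.58  0.    1.28 -0.15]$[0]: bad value
```

```bash
python3 -m pendant '[{"dx":-4,"dy":-4,"dz":0,"twist":4},{"dx":-8,"dy":-7.5,"dz":0,"twist":8},{"dx":-12,"dy":-11.3,"dz":0,"twist":12},{"dx":-16,"dy":-15,"dz":0,"twist":16},{"dx":-20,"dy":-18.8,"dz":0,"twist":20},{"dx":-24,"dy":-22.5,"dz":0,"twist":24},{"dx":-28,"dy":-26.3,"dz":0,"twist":28},{"dx":-32,"dy":-30,"dz":0,"twist":32},{"dx":-36,"dy":-33.8,"dz":0,"twist":36},{"dx":-40,"dy":-37.5,"dz":0,"twist":40}]' 100; python3 go.py 606 -186 190 6.2
```

```text
time: 1.35
eef_pos: [0.4888, 0.1038, 0.231]
tcp_rot: [0.536, 0.844, -0.0, -0.0]
contact_force: [1.2, -0.0, -0.0]
opening: 1.002
finger_force: 0.0
dx dy dz cm [-31.22  -1.72   4.09] twist 19.0 tool y 25.2 pos [0.4888 0.1038 0.231 ] t 1.35 F [ 1.2 -0.  -0. ] q [ 0.01 -0.11  2.    0.    1.25 -0.43]
```

```bash
python3 -m pendant '[{"dx":-5,"dy":-0.3,"dz":0,"twist":4},{"dx":-10,"dy":-0.6,"dz":0,"twist":8},{"dx":-15,"dy":-0.9,"dz":0,"twist":12},{"dx":-20,"dy":-1.2,"dz":0,"twist":16},{"dx":-26,"dy":-1.4,"dz":2,"twist":19},{"dx":-31.2,"dy":-1.7,"dz":4.1,"twist":19},{"dx":-31.2,"dy":-1.7,"dz":4.1,"twist":19},{"dx":-31.2,"dy":-1.7,"dz":4.1,"twist":19}]' 100; python3 go.py 606 -186 75 6.2
python3 - <<'E'
from h import *
c=cam("scene");im=c["img"][180:330,120:320];cv2.imwrite("pics/s1.png",cv2.resize(im[:,:,::-1],None,fx=3,fy=3))
E
```

```text
time: 2.35
eef_pos: [0.6063, -0.1833, 0.1898]
tcp_rot: [0.667, 0.745, -0.0, -0.001]
contact_force: [0.1, 0.7, 0.0]
opening: 1.004
finger_force: 0.0
dx dy dz cm [-0.28 -0.05 11.48] twist 0.1 tool y 6.3 pos [ 0.6063 -0.1833  0.1898] t 2.35 F [0.1 0.7 0. ] q [-0.45  0.23  1.72  0.    1.19 -0.56]
```

View pics/s1.png

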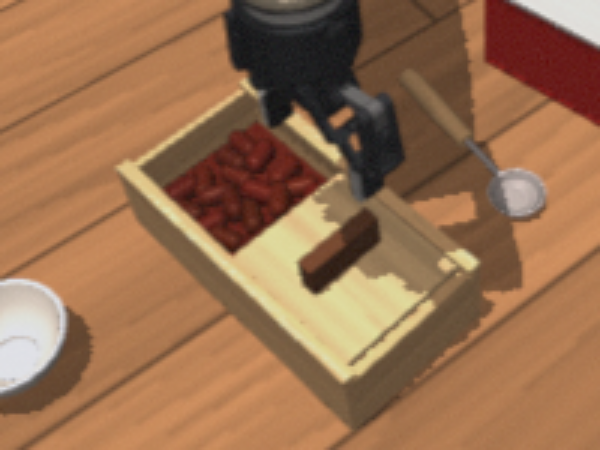

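The crop shows the open fingers above the cleat (cleat at crop (340,250)), lined up along the slide. Next: descend and grip.

```bash
python3 -m pendant '[{"dx":-0.3,"dy":0,"dz":4,"twist":0},{"dx":-0.3,"dy":0,"dz":7,"twist":0},{"dx":-0.3,"dy":0,"dz":9.5,"twist":0},{"dx":-0.3,"dy":0,"dz":11.2,"twist":0},{"dx":-0.3,"dy":0,"dz":11.2,"twist":0}]' 100
python3 -m pendant '[{"dx":0,"dy":0,"dz":0,"twist":0},{"dx":0,"dy":0,"dz":0,"twist":0},{"dx":0,"dy":0,"dz":0,"twist":0},{"dx":0,"dy":0,"dz":0,"twist":0},{"dx":0,"dy":0,"dz":0,"twist":0},{"dx":0,"dy":0,"dz":0,"twist":0},{"dx":0,"dy":0,"dz":0,"twist":0},{"dx":0,"dy":0,"dz":0,"twist":0}]' 0 40; python3 go.py 480 -199 77 6.2
```

```text
time: 3.02
eef_pos: [0.6065, -0.1855, 0.0776]
tcp_rot: [0.667, 0.745, -0.0, -0.001]
contact_force: [0.1, -0.2, -0.5]
opening: 1.004
finger_force: 0.0
time: 4.03
eef_pos: [0.6074, -0.1869, 0.079]
tcp_rot: [0.667, 0.745, 0.0, 0.0]
contact_force: [-1.2, 0.6, 6.1]
opening: 0.182
finger_force: 41.3
dx dy dz cm [  0.2  -12.8    0.19] twist 0.1 tool y 6.3 pos [ 0.6074 -0.1869  0.079 ] t 4.025 F [-1.2  0.6  6.1] q [-0.46  0.36  1.78 -0.    1.   -0.57]
```

```bash
python3 -m pendant '[{"dx":0,"dy":-1.5,"dz":0,"twist":0},{"dx":0,"dy":-3.5,"dz":0,"twist":0},{"dx":0,"dy":-5.5,"dz":0,"twist":0},{"dx":0,"dy":-7.5,"dz":0,"twist":0},{"dx":0,"dy":-9.5,"dz":0,"twist":0},{"dx":0,"dy":-11,"dz":0,"twist":0},{"dx":0,"dy":-11.8,"dz":0,"twist":0},{"dx":0,"dy":-12.3,"dz":0,"twist":0},{"dx":0,"dy":-12.3,"dz":0,"twist":0}]' 0; python3 go.py 480 -199 77 6.2
```

```text
time: 5.15
eef_pos: [0.484, -0.2005, 0.0789]
tcp_rot: [0.667, 0.745, -0.0, 0.0]
contact_force: [-1.1, 1.2, 6.5]
opening: 0.176
finger_force: 41.7
dx dy dz cm [ 0.19 -0.38  0.19] twist 0.1 tool y 6.3 pos [ 0.484  -0.2005  0.0789] t 5.15 F [-1.1  1.2  6.5] q [-0.59  0.14  2.06 -0.    0.95 -0.7 ]
```

```bash
python3 -m pendant '[{"dx":0,"dy":-0.3,"dz":0,"twist":0},{"dx":0,"dy":-0.5,"dz":0,"twist":0},{"dx":0,"dy":-0.7,"dz":0,"twist":0},{"dx":0,"dy":-0.7,"dz":0,"twist":0}]' 0; python3 go.py 480 -199 77 6.2
```

```text
time: 5.65
eef_pos: [0.4826, -0.2007, 0.079]
tcp_rot: [0.668, 0.744, 0.005, 0.006]
contact_force: [19.9, 3.6, -5.5]
opening: 0.176
finger_force: 40.8
dx dy dz cm [ 0.19 -0.25  0.2 ] twist -0.0 tool y 6.2 pos [ 0.4826 -0.2007  0.079 ] t 5.65 F [19.9  3.6 -5.5] q [-0.59  0.13  2.07  0.01  0.93 -0.71]
```

Stop reached (20 N). Release and lift.

```bash
python3 -m pendant '[{"dx":0,"dy":0.4,"dz":0,"twist":0},{"dx":0,"dy":0.4,"dz":0,"twist":0},{"dx":0,"dy":0.4,"dz":0,"twist":0},{"dx":0,"dy":0.4,"dz":0,"twist":0},{"dx":0,"dy":0.4,"dz":0,"twist":0},{"dx":0,"dy":0.4,"dz":-3,"twist":0},{"dx":0,"dy":0.4,"dz":-8,"twist":0},{"dx":0,"dy":0.4,"dz":-14,"twist":0},{"dx":0,"dy":0.4,"dz":-16,"twist":0},{"dx":0,"dy":0.4,"dz":-16,"twist":0}]' 100; python3 go.py 415 157 235 12
python3 - <<'E'
from h import *
c=cam("scene");P=cloud(c);Z=P[:,:,2];im=c["img"]
v,u=np.mgrid[:420,:560]
m=(u>160)&(u<280)&(v>205)&(v<315)&(Z>.094)&(Z<.112)&(P[:,:,1]<-.1)
print(np.nanmean(P[m],0),m.sum())
cv2.imwrite("pics/s2.png",cv2.resize(im[120:330,120:400,::-1],None,fx=2.5,fy=2.5))
E
```

```text
time: 6.9
eef_pos: [0.4827, -0.2013, 0.2407]
tcp_rot: [0.667, 0.745, 0.0, 0.002]
contact_force: [0.5, 0.4, 0.2]
opening: 1.005
finger_force: 0.0
dx dy dz cm [36.36 -2.79  0.44] twist -5.7 tool y 6.3 pos [ 0.4827 -0.2013  0.2407] t 6.9 F [0.5 0.4 0.2] q [-0.59 -0.06  1.94 -0.    1.26 -0.7 ]
[ 0.48417968 -0.20081399  0.1022111 ] 213
```

View pics/s2.png

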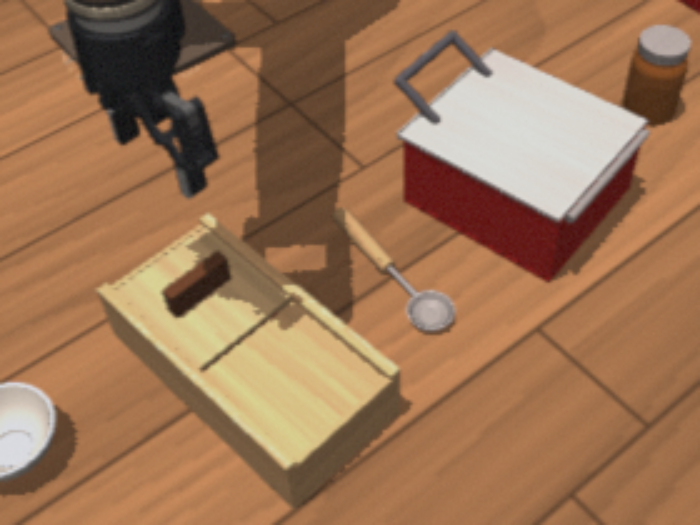

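The cover is shut: cleat at crop (195,283), no dates showing, spoon unmoved. Next I'll refine the bar position (crop (425,58)) while moving over.

```bash
python3 - <<'E'
from h import *
a=np.radians(12);ax=np.array([np.cos(a),np.sin(a)]);ay=np.array([-ax[1],ax[0]])
for n in("top0","scene0"):
    P=np.load(n+".npz")["P"].reshape(-1,3)
    Q=P[(abs(P[:,0]-.42)<.06)&(abs(P[:,1]-.157)<.09)&(P[:,2]>.12)&(P[:,2]<.16)]
    s=Q[:,:2]@ax;t=Q[:,:2]@ay
    m=abs(t-np.median(t))<.035   # between the legs
    print(n,"s",np.percentile(s[m],[2,25,50,75,98]).round(4),"t range",np.percentile(t,[1,50,99]).round(4),"z",np.percentile(Q[m,2],[5,50,95]).round(4),m.sum())
    f=np.polyfit(t[m],s[m],1);print("slope deg",np.degrees(np.arctan(f[0])))
    sc=np.median(s[m]);tc=np.percentile(t,[1,99]).mean();print("centre",(sc*ax+tc*ay).round(4))
E
python3 -m pendant '[{"dx":4,"dy":-0.3,"dz":0,"twist":0},{"dx":8,"dy":-0.6,"dz":0,"twist":0},{"dx":12,"dy":-0.9,"dz":0,"twist":0},{"dx":16,"dy":-1.2,"dz":0,"twist":-3},{"dx":20,"dy":-1.5,"dz":0,"twist":-5.7},{"dx":24,"dy":-1.8,"dz":0,"twist":-5.7},{"dx":28,"dy":-2.1,"dz":0,"twist":-5.7},{"dx":32,"dy":-2.4,"dz":0,"twist":-5.7},{"dx":36.3,"dy":-2.8,"dz":0,"twist":-5.7},{"dx":36.3,"dy":-2.8,"dz":0,"twist":-5.7}]' 100; python3 go.py 415 157 119 12
```

```text
top0 s [0.4303 0.4327 0.4355 0.4386 0.4415] t range [0.0119 0.0665 0.1211] z [0.1388 0.1424 0.1452] 138
slope deg 0.22977938550946814
centre [0.4122 0.1556]
scene0 s [0.4329 0.4371 0.4395 0.4416 0.4441] t range [0.011  0.0582 0.1204] z [0.1385 0.1437 0.1463] 84
slope deg -1.1148967494222302
centre [0.4162 0.1557]
time: 8.2
eef_pos: [0.4121, 0.1589, 0.2357]
tcp_rot: [0.627, 0.779, -0.002, -0.002]
contact_force: [0.8, 0.4, 0.0]
opening: 0.999
finger_force: 0.0
dx dy dz cm [-0.25  0.3  11.67] twist 0.3 tool y 12.3 pos [0.4121 0.1589 0.2357] t 8.2 F [0.8 0.4 0. ] q [ 0.14 -0.25  2.12  0.    1.28 -0.08]
```

```bash
python3 -m pendant '[{"dx":-0.3,"dy":0.2,"dz":3,"twist":0},{"dx":-0.3,"dy":0.2,"dz":6,"twist":0},{"dx":-0.3,"dy":0.2,"dz":8.5,"twist":0},{"dx":-0.3,"dy":0.2,"dz":10.5,"twist":0},{"dx":-0.3,"dy":0.2,"dz":11.6,"twist":0},{"dx":-0.3,"dy":0.2,"dz":11.6,"twist":0},{"dx":-0.3,"dy":0.2,"dz":11.6,"twist":0}]' 100; python3 go.py 414 156 119 12
python3 - <<'E'
from h import *
c=cam("scene");cv2.imwrite("pics/s3.png",cv2.resize(c["img"][100:230,230:400,::-1],None,fx=4,fy=4))
E
```

```text
time: 9.07
eef_pos: [0.4172, 0.1545, 0.1229]
tcp_rot: [0.629, 0.777, 0.0, 0.0]
contact_force: [0.0, 0.5, 0.1]
opening: 1.003
finger_force: 0.0
dx dy dz cm [ 0.22 -0.28  0.39] twist 0.0 tool y 12.0 pos [0.4172 0.1545 0.1229] t 9.075 F [0.  0.5 0.1] q [ 0.13 -0.11  2.22 -0.    1.04 -0.08]
```

View pics/s3.png

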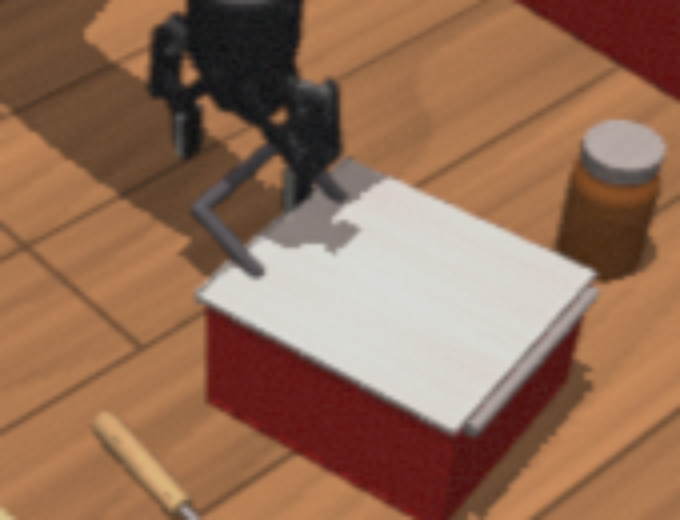

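The open fingers straddle the bar, which runs from crop (200,205) to (290,135), clear of the lid and the legs. Close.

```bash
python3 -m pendant '[{"dx":0.2,"dy":-0.2,"dz":0.4,"twist":0},{"dx":0.2,"dy":-0.2,"dz":0.4,"twist":0},{"dx":0.2,"dy":-0.2,"dz":0.4,"twist":0},{"dx":0.2,"dy":-0.2,"dz":0.4,"twist":0},{"dx":0.2,"dy":-0.2,"dz":0.4,"twist":0},{"dx":0.2,"dy":-0.2,"dz":0.4,"twist":0},{"dx":0.2,"dy":-0.2,"dz":0.4,"twist":0},{"dx":0.2,"dy":-0.2,"dz":0.4,"twist":0},{"dx":0.2,"dy":-0.2,"dz":0.4,"twist":0}]' 0 50; python3 go.py 415 157 119 12
python3 - <<'E'
import numpy as np
t0=np.arctan2(38,235);r=np.hypot(38,235)
for d in(5,10,15,20,25,30,35,40,45,50):
    t=t0+np.radians(d);print(d,"dy %.2f dz %.2f"%((235-r*np.cos(t))/10,-(r*np.sin(t)-38)/10))
E
```

```text
time: 10.25
eef_pos: [0.4147, 0.1562, 0.1186]
tcp_rot: [0.629, 0.777, 0.0, 0.0]
contact_force: [2.0, 2.1, 0.3]
opening: 0.116
finger_force: 48.7
dx dy dz cm [ 0.07  0.05 -0.04] twist 0.0 tool y 12.0 pos [0.4147 0.1562 0.1186] t 10.25 F [2.  2.1 0.3] q [ 0.13 -0.11  2.22  0.    1.03 -0.08]
5 dy 0.42 dz -2.03
10 dy 1.02 dz -4.02
15 dy 1.78 dz -5.95
20 dy 2.72 dz -7.81
25 dy 3.81 dz -9.58
30 dy 5.05 dz -11.24
35 dy 6.43 dz -12.79
40 dy 7.94 dz -14.22
45 dy 9.57 dz -15.50
50 dy 11.31 dz -16.64
```

```bash
python3 -m pendant '[{"dx":0,"dy":0.2,"dz":-1,"twist":0},{"dx":0,"dy":0.42,"dz":-2.03,"twist":0},{"dx":0,"dy":0.7,"dz":-3,"twist":0},{"dx":0,"dy":1.02,"dz":-4.02,"twist":0},{"dx":0,"dy":1.4,"dz":-5,"twist":0},{"dx":0,"dy":1.78,"dz":-5.95,"twist":0},{"dx":0,"dy":2.25,"dz":-6.9,"twist":0},{"dx":0,"dy":2.72,"dz":-7.81,"twist":0},{"dx":0,"dy":2.72,"dz":-7.81,"twist":0}]' 0 50; python3 go.py 415 157 119 12
python3 - <<'E'
from h import *
c=cam("scene");cv2.imwrite("pics/s4.png",cv2.resize(c["img"][80:230,230:410,::-1],None,fx=4,fy=4))
E
```

```text
time: 11.38
eef_pos: [0.4406, 0.1618, 0.1973]
tcp_rot: [0.629, 0.777, -0.001, -0.001]
contact_force: [-3.3, -0.1, -1.8]
opening: 0.121
finger_force: 48.8
dx dy dz cm [ 0.06 -2.59  7.84] twist 0.0 tool y 12.0 pos [0.4406 0.1618 0.1973] t 11.375 F [-3.3 -0.1 -1.8] q [ 0.14 -0.15  2.1  -0.    1.19 -0.07]
```

View pics/s4.png

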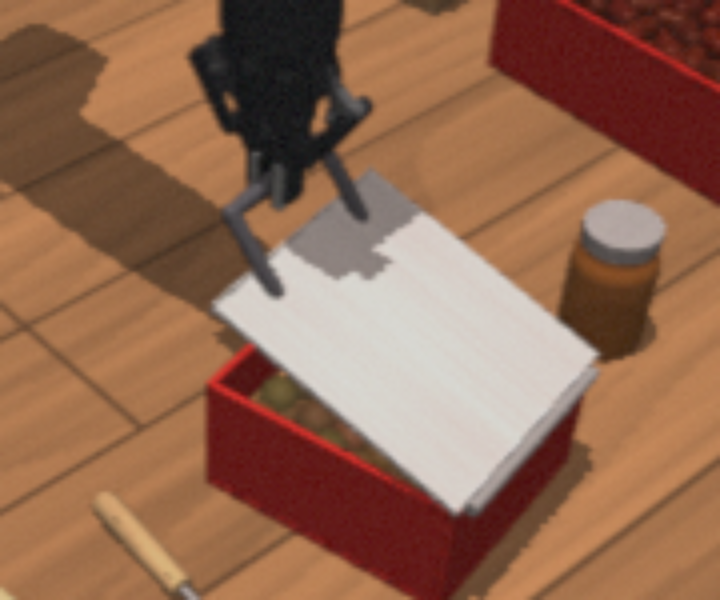

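The lid follows at about 20°, with the bar still held mid-length in the fingers. Continue to 50°.

```bash
python3 -m pendant '[{"dx":0,"dy":0.55,"dz":-0.9,"twist":0},{"dx":0,"dy":1.09,"dz":-1.77,"twist":0},{"dx":0,"dy":1.7,"dz":-2.6,"twist":0},{"dx":0,"dy":2.33,"dz":-3.43,"twist":0},{"dx":0,"dy":3.0,"dz":-4.2,"twist":0},{"dx":0,"dy":3.71,"dz":-4.98,"twist":0},{"dx":0,"dy":4.45,"dz":-5.7,"twist":0},{"dx":0,"dy":5.22,"dz":-6.41,"twist":0},{"dx":0,"dy":5.22,"dz":-6.41,"twist":0}]' 0 50; python3 -m pendant '[{"dx":0,"dy":0.8,"dz":-0.65,"twist":0},{"dx":0,"dy":1.63,"dz":-1.28,"twist":0},{"dx":0,"dy":2.5,"dz":-1.85,"twist":0},{"dx":0,"dy":3.37,"dz":-2.42,"twist":0},{"dx":0,"dy":3.37,"dz":-2.42,"twist":0},{"dx":0,"dy":3.37,"dz":-2.42,"twist":0},{"dx":0,"dy":3.37,"dz":-2.42,"twist":0}]' 0 50
python3 - <<'E'
from h import *
c=cam("scene");save(c,"s5.png");P=cloud(c);I=c["img"].astype(int)
v,u=np.mgrid[:420,:560]
m=(u>270)&(u<390)&(v>90)&(v<230)&(I.min(2)>150)&(I.max(2)-I.min(2)<30)&(P[:,:,2]>.11)
m&=(P[:,:,1]<.34)
m=cv2.erode(m.astype(np.uint8),np.ones((3,3)))>0
Q=P[m];Q=Q-np.median(Q,0);n=np.linalg.svd(Q-Q.mean(0),full_matrices=False)[2][2];print(len(Q),"lid angle deg",np.degrees(np.arccos(abs(n[2]))))
for n in("top",):
    c=cam(n);P=cloud(c);Z=P[:,:,2]
    def w(a,b,cc,d,z0): 
        k=(u>=a)&(u<=b)&(v>=cc)&(v<=d)&(Z>z0)&(Z<.13); return np.nanmedian(P[k],0).round(3),k.sum()
    print("jar",w(105,150,195,235,.1),"bowl",w(405,455,230,280,.02),"spoon",w(268,300,190,268,.004),"cleat",w(330,375,225,265,.095))
print(ctrl.get_state()["qpos"].round(2),np.abs(ctrl.get_state()["dq"]).max())
E
```

```text
time: 12.55
eef_pos: [0.4918, 0.1729, 0.264]
tcp_rot: [0.629, 0.777, -0.0, -0.0]
contact_force: [-9.5, -0.6, 7.6]
opening: 0.118
finger_force: 49.3
time: 13.42
eef_pos: [0.5256, 0.1801, 0.2894]
tcp_rot: [0.629, 0.777, 0.001, 0.001]
contact_force: [-8.2, -0.5, 8.9]
opening: 0.113
finger_force: 49.7
2115 lid angle deg 50.166847193907046
jar (array([0.543, 0.438, 0.11 ]), np.int64(55)) bowl (array([ 0.48 , -0.437,  0.036]), np.int64(527)) spoon (array([ 0.531, -0.004,  0.013]), np.int64(480)) cleat (array([ 0.48 , -0.199,  0.102]), np.int64(174))
[ 0.15 -0.02  1.81  0.    1.35 -0.06] 0.0016565420509730647
```

View pics/s5.png

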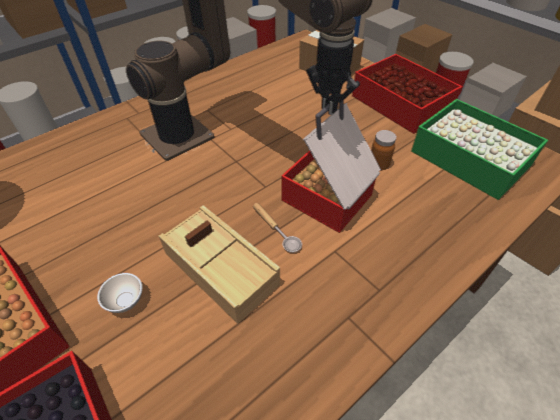

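The lid is held at 50.2°, with the bar at about (330,120). The cover is shut, with its cleat at (199,233). The jar, bowl and spoon are at their starting pixels: (383,150), (120,295) and (278,230). Everything is still, so I'm handing in.

```bash
python3 -c "
from plant import ctrl
print(ctrl.sign_off())"
```

```text
the job is handed in; nothing more can be done
None
```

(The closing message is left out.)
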